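# Lock the polishing drum with the R-clip

## Robot

A 6-joint arm with a two-finger parallel gripper is mounted at the origin on the work surface. World frame = base frame: x ahead of the robot, y to its left, z up, the work surface at z = 0. Lengths are in m, angles in degrees, forces in N, time in s.
With the tool pointing down it reaches from about 0.4 to 0.825 m from the base axis. Payload 7 kg.
Tool frame: the origin (TCP) lies at the very end of the fingers, on their centre line; the grasp point (between the pads) lies 19 mm behind it; z points along the fingers, y is the line along which they close (so a half turn about z gives the same grasp; the last joint's range is limited). The gripper opens to 88 mm and grips with 3 to 60 N. Pads are 19 mm wide; open, the fingers measure 130 mm over their backs; the gripper's body (78 mm by 193 mm) begins 47 mm behind the grasp point.
Start: joints at [84.975, 20.546, 0.682, 0, -70.136, -16.507], TCP at [0.248, 0.628, 0.193] pointing down, gripper open.
Joint ranges: [-176.03, 176.03], [-82.01, 121.73], [-58.28, 71.71], [-173.87, 95.51], [-174.79, -0.11], [-173.66, 173.66]. Speed limits (degrees/s): [136.94, 136.94, 172.46, 180, 180, 180].

## Interface

Orientations are given as [roll, pitch, yaw] about the fixed x, y, z axes, in that order (R = Rz(yaw) Ry(pitch) Rx(roll)).
In Python, from plant import ctrl gives the robot as it stands.
- The arm moves only by the tool carry_out, never from a script. Its argument "deltas" is a list that holds one entry, the list of rows, each a list of 5 numbers: the shift along the tool's x, y, z scaled (see below), then the turn about the tool's z scaled (see below), then the opening, from -1 (shut) to 1 (fully open). A call has 1 to 5 rows; each row is the pose to reach, as a shift and turn from the pose commanded when the call began, along the tool's axes at that moment, turning the shorter way round; what a row does not reach only later rows make up. The controller multiplies each number of a shift by 20 cm and each number of a turn by 2 pi rad. A row lasts 1/10 s, in which the tool goes at most 50 mm and 8.59 degrees, less where a joint would pass 70% of its speed; a pose out of reach is approached as far as the arm can. A call with a number of a shift or a turn outside -1 to 1 is refused whole. A call with a gripper value outside its range is refused whole. The fingers move at their own pace and stop on an object; the grip force is fixed at half the most. Time passes only in rows, so rows that repeat a pose let the fingers close. It gives the time, the measured TCP pose, the force, the opening and the grip force at its end, in the units of the state.
- ctrl.get_obs(): the state, without advancing time (a new reading comes with each control period).
- ctrl.snapshot(name): name is "side" or "top"; returns a dict with "color" (420x560x3 uint8, red, green, blue), "camera_matrix" (3x3 intrinsics, pixels), "k1" (the pictures are not rectified: a ray, as slopes to the right and down, at radius r is drawn at 1 + k1 r^2 times it, then the intrinsics apply), "R" (3x3) and "t" (3): a world point X has camera coordinates R X + t. Camera axes: x right, y down, z forward; pixel columns grow to the right and rows downward; lengths in m; the calibration is good to about 2 mm. A picture is of the moment at which its call begins. There is no depth.
- ctrl.close_job(): hands the job in; it is judged then, once.
Trained networks look in a picture, given as the dict that the camera call returned (one of the last four; its "shot" number tells which), for a name from the list of things; names that differ only in an ending like _2 or _b are one class to them, and where a whole thing is asked for, a point or a joint stands for the part that bears it (a point fixed in the world has none). Each returns a list of dicts, best first, with "p" (0 to 1); they miss things now and then, are a little off and sometimes report something else, mostly with a low value. They report only what shows in the picture. A call takes as long as a camera call. They do not tell look-alikes from the thing itself.
- ctrl.search_frame(picture, name): "centre" ([column, row] in pixels, amid what is visible of it).
- ctrl.silhouettes(picture, name): "mask" (420x560 bool, what is visible of it) and "centre" ([column, row] in pixels, amid what is visible of it).
- ctrl.spot_point(picture, name): "centre" ([column, row] in pixels: a listed point, or the origin of a listed thing).
The state is a dict: "clock": time; "joint_pos": joint angles; "qvel": joint speeds; "tau": joint torques, N m; "tool_pos": TCP position; "orientation": TCP orientation; "force": force on the tool from outside, world axes, zero at the start; "moment": the same for the moment, N m; "opening": finger opening in m; "gripper_force": force on a finger pad.
Only numpy, scipy, OpenCV 4.12 (cv2) and the standard library are available. Lean on these libraries where they do the work, as an engineer would, in place of code of your own. Each camera call takes 0.05 s, during which the arm holds its last target. There are 200 camera calls.

## Task

Lock the polishing drum onto the motor's spindle: take the larger, longer R-clip from the pen holder, feel for the spindle's cross-hole, and push the straight leg down through it until the bent leg rides over the spindle and snaps in underneath, coil sitting down on the spindle. Do not ram the clip against the spindle, and let go when it is home. Leave the short clip, magnifier, nib dish and tray where they are.

Things in the scene. Friction and masses are not known exactly. Their poses are not given: they have to be found in the camera images.
- motor: Fixed grey grinding motor housing, base 140 x 130 mm, 109 mm high, black rocker switch on top. Origin: centre of its underside, z up. A polishing drum (40 mm diameter, end face at y = -99 mm) and beyond it a bare steel spindle of 24 mm diameter stick out level along the motor's -y; their centre line is at x = 0, z = 90 mm. The spindle stays put in use (40 N of friction).
- crest (a point): Point on the motor frame (axes as the motor's): on the top line of the bare spindle, 102 mm up, at y = -135 mm. The one cross-hole, 9 mm wide, runs vertically down through the spindle from its top line. The spindle was set endways by hand: the hole's centre is within 12 mm of this point along y, not reported, to be found by eye or feel. The spindle ends 28 mm beyond the hole.
- clip: The longer R-clip (to use), 6 mm steel wire, 126 mm overall, about 110 g. Origin: centre of its coil, 44 mm diameter, 15 mm thick; its flat faces look along +-y: grip these, above the middle, so that the fingertips clear what the coil sits on. Legs point along -z. It starts legs down in a holder slot, coil resting on the holder. Home: origin 34 mm above the spindle's centre line, y along the spindle.
- clip_tip (a point): Tip of the longer clip's straight leg, on the clip's z axis 104 mm below its origin; the leg is 6 mm thick, narrowed to 4 mm over its last 10 mm.
- clip_waist (a point): Waist of the longer clip's bent leg at rest (x = 8, z = -50 mm in the clip's frame). The bent leg, on the +x side, bows out to x = 18, comes in to this waist and flares out to its end at x = 20, z = -66 mm. When the clip is home the waist is under the spindle; the bent leg may be on either side of it.
- clip_bent (a joint): How far the bent leg of the longer clip is sprung open at its root by the coil, rad; 0 at rest, about 0.1 when riding over the spindle's widest part. Riding over takes a push of roughly 8 to 20 N (gripped firmly), then the push falls as it snaps in.
- holder: Fixed silver aluminium pen holder, block 210 x 50 mm, 95 mm high, with two slots in line along its x, an R-clip hanging in each (coil centres at x = -40 and +40 mm; which is where varies). Two black pens stand at x = -88 and +92 mm, 133 mm high. Origin: centre of its underside.
- short_clip: The other R-clip, coil 32 mm diameter, 78 mm overall, in the holder's other slot; not to be used. Origin: centre of its coil.
- magnifier: Brass magnifier on a stand, base 90 mm diameter, 181 mm high. Origin: centre of its underside.
- dish: White ceramic nib dish, 100 mm diameter, 28 mm high. Origin: centre of its underside.
- blank_tray: Wooden tray 100 x 76 mm with three acrylic pen sections in it, 23 mm high. Origin: centre of its underside.
Not all that is in view belongs to the job. What is shaped like the clip but purple is not meant.

How it is judged:
By the outcome, as a careful person would: the job done as asked, in the order asked, and still so for the second after the job is handed in, with the robot touching nothing.
It also fails if it takes over 64 s, if anything falls off the work surface, if the arm or the gripper's body presses on something with over 40 N, if the wrist force passes 120 N, or if a joint passes its speed limit or range.

## Working session

There is one attempt and no reset: what is moved stays moved. The work goes in short steps, Python scripts to look and compute and a tool call to move; the robot and the scene stay as the last step left them, time stands still between calls to the robot, and variables do not carry over. Pictures are saved under pics/ and viewed, at most 10 in all, crops included, and the job is handed in when it is done.

Besides the shell and the picture viewer there is one more tool, called after ">>>" by a JSON object that holds its "fn" and its "kwargs". carry_out: Moves the arm, as the interface text tells. Its arguments: {"type":"object","properties":{"deltas":{"type":"array"}},"required":["deltas"]}

```bash
mkdir -p pics; ls; python3 - <<'E'
from plant import ctrl
import cv2,numpy as np
print(ctrl.get_obs())
for n in("side","top"):
    s=ctrl.snapshot(n); cv2.imwrite(f"pics/{n}0.png",s["color"][:,:,::-1])
    print(n,s["camera_matrix"].tolist(),s["k1"],s["R"].tolist(),s["t"].tolist())
    for o in("motor","crest","clip","clip_tip","clip_waist","holder","short_clip","magnifier","dish"):
        print(o,[(np.round(d["centre"],1).tolist(),round(d["p"],2)) for d in ctrl.spot_point(s,o)[:3]])
E
```

```text
pics
{'clock': 0.0, 'joint_pos': array([ 8.49759394e+01,  2.05899934e+01,  6.32338555e-01, -2.02116129e-02,
       -7.01360020e+01, -1.65054081e+01]), 'qvel': array([-0.09037748, -0.0424615 , -0.1042836 , -0.08705316, -0.00908867,
        0.03181201]), 'tau': array([ 1.69017716e-03, -5.82713985e+01,  2.93038934e+01,  6.99707463e+00,
        6.87621126e-03, -1.53871306e-04]), 'tool_pos': array([0.24755507, 0.62736245, 0.19162782]), 'orientation': array([ 1.79904804e+02, -8.39379360e-03, -2.15363450e+01]), 'force': array([-0.48486109, -0.19323058,  0.52025747]), 'moment': array([-0.08030871, -0.0318172 , -0.00954934]), 'gripper_force': 0.0, 'opening': 0.0876048070266487}
side [[488.28735922114794, 0.0, 274.42400177267547], [0.0, 488.28735922114794, 213.54526084499523], [0.0, 0.0, 1.0]] 0.04946957251463096 [[0.8488251609896958, -0.5282704873175696, -0.020643117498923842], [-0.4095653808099033, -0.6323960218444492, -0.6575191787296808], [0.3342933515833897, 0.5665735290185842, -0.7531549583602114]] [-0.4521546497087094, 0.23094303652086784, 1.1924180333693182]
motor [([226.5, 166.6], 0.9
[... 597 characters left out ...]
.9998534089537843, 0.006510153510375165], [-0.9862979272544307, 0.014551315237716394, -0.1643309402348388], [0.16421211949440878, -0.009023293653030328, -0.9863837792577517]] [-0.06665157346103096, 0.5166219307895803, 0.9346700618655402]
motor [([153.5, 218.5], 0.65)]
crest []
clip [([418.7, 316.1], 0.8), ([288.4, 201.1], 0.71), ([356.0, 209.0], 0.62)]
clip_tip [([265.9, 235.9], 0.56), ([345.0, 250.1], 0.56), ([383.5, 289.6], 0.51)]
clip_waist [([349.4, 272.7], 0.63), ([273.9, 216.9], 0.48), ([408.7, 305.4], 0.42)]
holder [([340.5, 194.4], 0.7)]
short_clip [([346.4, 171.8], 0.69)]
magnifier [([165.7, 297.3], 0.77), ([191.7, 191.4], 0.64)]
dish [([247.4, 274.4], 0.88), ([193.2, 193.4], 0.22)]
```

View pics/side0.png

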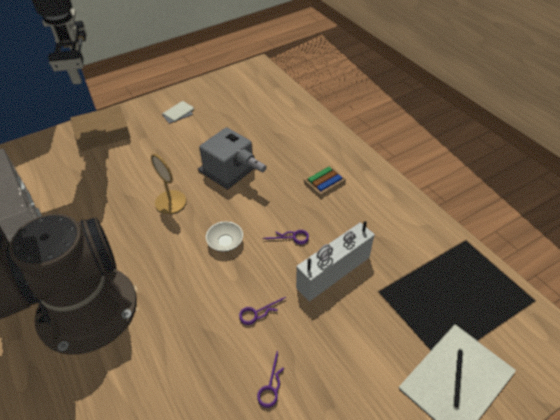

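View pics/top0.png

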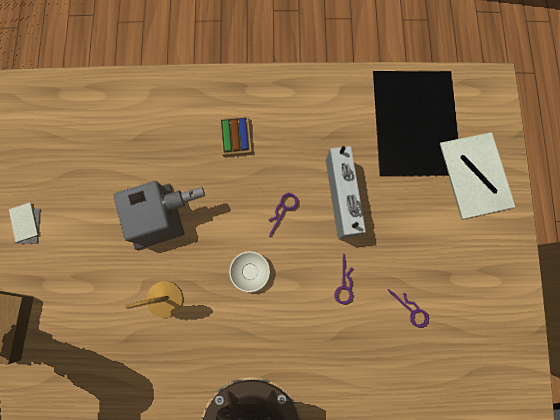

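Side view: the real clips stand in the holder, long clip coil ~(322,256), short ~(348,238), and the purple decoys lie on the table. The motor is at (227,155) with its spindle tip at ~(264,167). Top view: long clip (354,208), short (347,172), spindle from (180,197) to (204,190).

```bash
cat > h.py <<'E'
from plant import ctrl
import cv2,numpy as np
from scipy.optimize import least_squares
def ray(s,uv):
    K=s["camera_matrix"]; d=cv2.undistortPoints(np.array([[uv]],float),K,np.array([s["k1"],0,0,0,0.]))[0,0]
    return -s["R"].T@s["t"], s["R"].T@np.r_[d,1]
def atz(s,uv,z):
    c,d=ray(s,uv); return c+d*(z-c[2])/d[2]
def proj(s,X):
    return cv2.projectPoints(np.array(X,float).reshape(-1,1,3),cv2.Rodrigues(s["R"])[0],s["t"],s["camera_matrix"],np.array([s["k1"],0,0,0,0.]))[0].reshape(-1,2)
def tri(pairs):
    A=[];b=[]
    for s,uv in pairs:
        c,d=ray(s,uv); d/=np.linalg.norm(d); P=np.eye(3)-np.outer(d,d); A.append(P); b.append(P@c)
    return np.linalg.lstsq(np.vstack(A),np.hstack(b),rcond=None)[0]
E
python3 - <<'E'
from h import *
s,t=ctrl.snapshot("side"),ctrl.snapshot("top")
mm=lambda v:np.round(np.array(v)*1000,1).tolist()
print("long",mm(tri([(s,(322.2,256)),(t,(356,209))])),mm(atz(t,(356,209),.117)),mm(atz(s,(322.2,256),.117)))
print("short",mm(tri([(s,(347.7,237)),(t,(346.4,171.8))])))
print("motor",mm(tri([(s,(226.5,166.6)),(t,(153.5,218.5))])),"holder",mm(tri([(s,(329.9,271.3)),(t,(340.5,194.4))])))
print("crest side",mm(atz(s,(253.5,161.8),.102)))
def crop(im,c,w,h,k): 
    x,y=c; return cv2.resize(im[y-h:y+h,x-w:x+w],None,fx=k,fy=k,interpolation=cv2.INTER_CUBIC)
S,T=s["color"][:,:,::-1],t["color"][:,:,::-1]
a=np.hstack([crop(S,(332,258),48,36,4),crop(T,(350,194),48,36,4)])
b=np.hstack([crop(S,(240,162),48,36,4),crop(T,(170,205),48,36,4)])
cv2.imwrite("pics/c1.png",np.vstack([a,b]))
E
```

```text
long [510.3, -249.9, 124.9] [511.9, -251.7, 117.0] [513.8, -245.4, 117.0]
short [598.6, -233.1, 117.6]
motor [512.0, 240.9, 17.9] holder [562.6, -233.6, 6.0]
crest side [549.1, 133.8, 102.0]
```

View pics/c1.png

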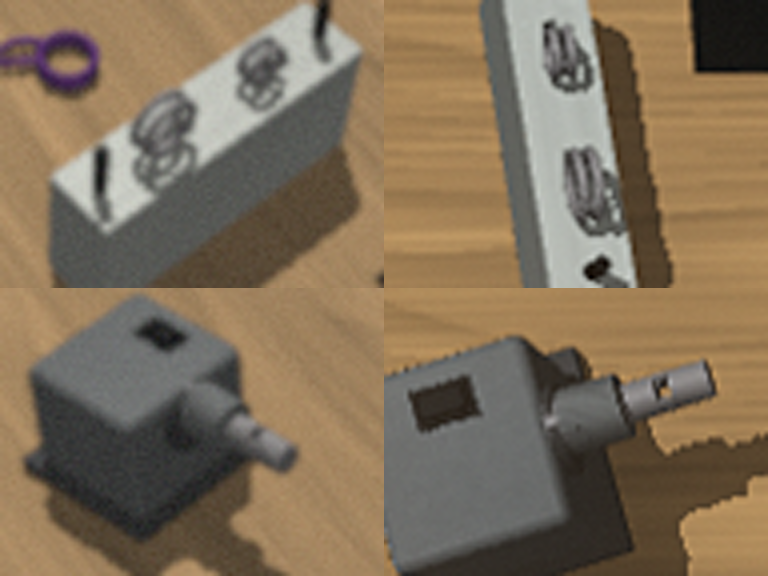

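```bash
cat > fit.py <<'E'
from h import *
from scipy.optimize import minimize
s,t=ctrl.snapshot("side"),ctrl.snapshot("top"); V=[s,t]
U=4
def hull(v,P,img):
    q=cv2.convexHull((proj(v,P)*U*16+U*8).round().astype(np.int32)); cv2.fillConvexPoly(img,q,1,cv2.LINE_8,4)
def box(x0,x1,y0,y1,z0,z1): return np.array([[x,y,z] for x in(x0,x1) for y in(y0,y1) for z in(z0,z1)])
def cyl(r,y0,y1): 
    a=np.linspace(0,2*np.pi,40); return np.array([[r*np.cos(b),y,.09+r*np.sin(b)] for b in a for y in(y0,y1)])
def place(P,p): 
    c,n=np.cos(p[2]),np.sin(p[2]); return P@np.array([[c,n,0],[-n,c,0],[0,0,1]])+[p[0],p[1],0]
def cost(p,parts,M):
    e=0
    for v,m in zip(V,M):
        img=np.zeros((420*U,560*U),np.uint8)
        for P in parts: hull(v,place(P,p),img)
        a=cv2.resize(img.astype(np.float32),(560,420),interpolation=cv2.INTER_AREA)
        e+=np.abs(a-m).sum()
    return e
def masks(n): return [ctrl.silhouettes(v,n)[0]["mask"].astype(np.float32) for v in V]
def go(f,p0,st):
    S=np.vstack([p0]+[np.array(p0)+np.eye(len(p0))[i]*st[i] for i in range(len(p0))])
    return minimize(f,p0,method="Nelder-Mead",options=dict(initial_simplex=S,maxiter=500,xatol=1e-4,fatol=.3))
M=masks("holder"); pens=[box(x-.004,x+.004,-.004,.004,.09,.133) for x in(-.088,.092)]
for y in (.19,.19+np.pi):
  r=go(lambda p:cost(p,[box(-.105,.105,-.025,.025,0,.095)]+pens,M),[.555,-.24,y],[.01,.01,.05])
  print("holder",r.x.round(4),np.degrees(r.x[2]),r.fun,[m.sum() for m in M])
  c,n=np.cos(r.x[2]),np.sin(r.x[2]); print([ (r.x[0]+d*c,r.x[1]+d*n) for d in(-.04,.04)])
M=masks("motor")
def parts(p): 
    yf,yb,w,hb,e=p[3:]
    return [box(-.07,.07,-.065,.065,0,hb),box(-w,w,-yf,yb,.0,.109),cyl(.02,-.099,-yf),cyl(.012,-.163-e,-.099)]
r=go(lambda p:cost(p,parts(p),M),[.52,.24,-.25,.06,.06,.06,.01,0],[.01,.01,.1,-.01,-.01,-.01,.005,.005])
p=r.x; print("motor",p.round(4),np.degrees(p[2]),r.fun,[m.sum() for m in M])
crest=place(np.array([[0,-.135-p[7],.102],[0,-.135,.102]]),p); print(crest.round(4),[proj(v,crest).round(1).tolist() for v in V])
for v,uv in((t,(191.5,194)),(s,(256,162.2))): print("hole",atz(v,uv,.102).round(4))
im=[]
for v,(x,y) in((s,(250,162)),(t,(180,200))):
    k=8;a=cv2.resize(v["color"][y-36:y+36,x-48:x+48,::-1],None,fx=k,fy=k,interpolation=cv2.INTER_CUBIC)
    for P in parts(p):
        q=cv2.convexHull(proj(v,place(P,p)).astype(np.float32))[:,0]; q=((q-[x-48,y-36]+.5)*k).astype(np.int32); cv2.polylines(a,[q],True,(0,255,0),1)
    im.append(a[:,200:600] if v is t else a[:,200:600])
cv2.imwrite("pics/c2.png",np.hstack(im))
E
python3 fit.py
```

```text
Traceback (most recent call last):
  File "fit.py", line 24, in <module>
    M=masks("holder"); pens=[box(x-.004,x+.004,-.004,.004,.09,.133) for x in(-.088,.092)]
  File "fit.py", line 20, in masks
    def masks(n): return [ctrl.silhouettes(v,n)[0]["mask"].astype(np.float32) for v in V]
                          ~~~~~~~~~~~~~~~~~~~~~^^^
IndexError: list index out of range
```

```bash
python3 - <<'E'
s=open('fit.py').read()
s=s.replace('''def masks(n): return [ctrl.silhouettes(v,n)[0]["mask"].astype(np.float32) for v in V]''','''def masks(n):
    out=[]
    for k in("side","top"):
        for _ in range(6):
            r=ctrl.silhouettes(ctrl.snapshot(k),n)
            if r: break
        out.append(r[0]["mask"].astype(np.float32))
    return out''')
open('fit.py','w').write(s)
E
python3 fit.py
```

```text
holder [ 0.5626 -0.2373  0.1186] 6.7945950989714845 888.25 [np.float32(2657.0), np.float32(2248.0)]
[(np.float64(0.5228891557633006), np.float64(-0.24205673258729044)), (np.float64(0.6023272896135172), np.float64(-0.23259190874344338))]
holder [ 0.5636 -0.2374  3.2573] 186.62959455212135 878.125 [np.float32(2657.0), np.float32(2248.0)]
[(np.float64(0.6033678962064578), np.float64(-0.23274587838079275)), (np.float64(0.523902834968102), np.float64(-0.2419818971326343))]
motor [ 0.522   0.25    0.293   0.0572  0.0482  0.0514  0.0109 -0.0131] 16.78795814276343 351.25 [np.float32(2529.0), np.float32(3811.0)]
[[0.5572 0.1333 0.102 ]
 [0.561  0.1207 0.102 ]] [[[256.1, 160.8], [259.5, 162.9]], [[189.1, 193.4], [194.4, 191.7]]]
hole [0.5557 0.1275 0.102 ]
hole [0.5541 0.1285 0.102 ]
```

View pics/c2.png

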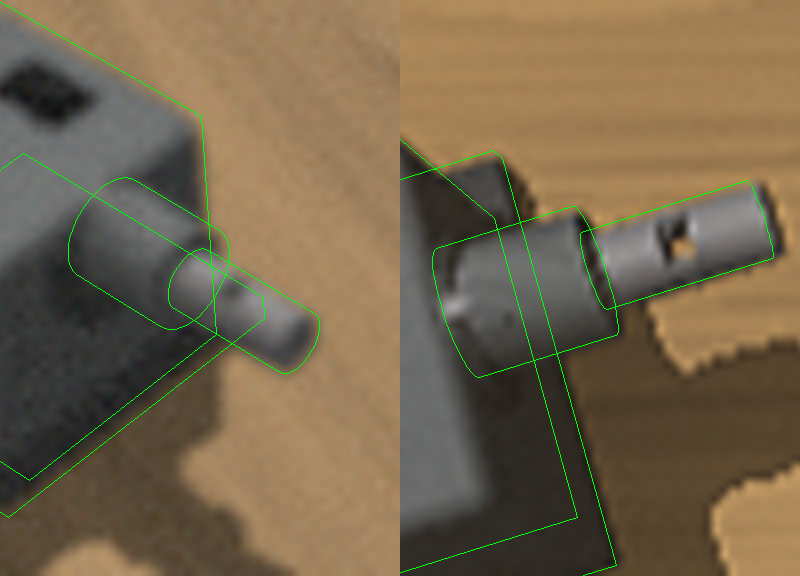

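Hole seen clearly (top ≈(191,193.6), side ≈(255.3,162)) → about (0.557, 0.128); motor fit yaw ≈16.8°. The holder fit is poor, so I'll overlay clip and holder models at a hand-read pose to check.

```bash
cat > ov.py <<'E'
from h import *
def R(y): c,n=np.cos(y),np.sin(y); return np.array([[c,-n,0],[n,c,0],[0,0,1]])
a=np.linspace(0,2*np.pi,40)
def disc(o,yaw,r=.022,w=.0075): return [np.array([[r*np.cos(b),y,r*np.sin(b)] for b in a])@R(yaw).T+o for y in(-w,w)]
y=np.radians(8); o=np.array([.520,-.243,.117]); h=o+R(y)@[.04,0,-.117]
top=np.array([[x,v,.095] for x,v in((-.105,-.025),(.105,-.025),(.105,.025),(-.105,.025))])@R(y).T+h
im=[]
for n,(cx,cy) in(("side",(332,258)),("top",(350,197))):
    v=ctrl.snapshot(n);k=8;g=cv2.resize(v["color"][cy-36:cy+36,cx-24:cx+24] if n=="top" else v["color"][cy-36:cy+36,cx-40:cx+8],None,fx=k,fy=k,interpolation=cv2.INTER_CUBIC)[:,:,::-1].copy()
    ox=cx-24 if n=="top" else cx-40
    for P,c in [(q,(0,255,0)) for q in disc(o,y)]+[(top,(0,0,255))]+[(q,(255,255,0)) for q in disc(o+R(y)@[.08,0,-.006],y,.016)]:
        cv2.polylines(g,[((proj(v,P)-[ox,cy-36]+.5)*k).astype(np.int32)],True,c,1)
    im.append(g)
cv2.imwrite("pics/c3.png",np.hstack(im))
E
python3 ov.py
```

```text
(no output)
```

View pics/c3.png

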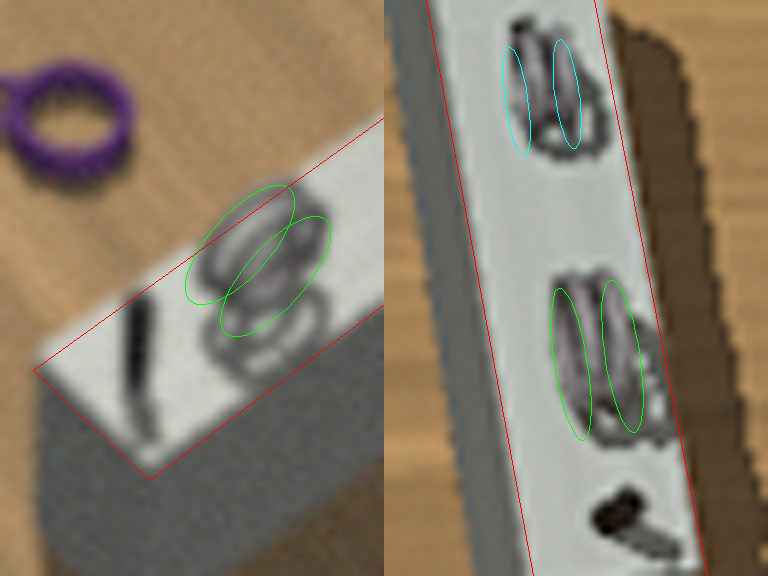

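Holder outline matches in the top view (yaw ≈8°). The coil images sit ~4 mm further +x than my overlay, so the clip is at about (0.524, -0.242). Moving.

>>> {"fn": "carry_out", "kwargs": {"deltas": [[[0.8,1.0,-0.6,-0.082,0],[0.8,1.0,-0.6,-0.082,0],[0.8,1.0,-0.6,-0.082,0],[0.8,1.0,-0.6,-0.082,0],[0.8,1.0,-0.6,-0.082,0]]]}}

```text
clock: 2.4
tool_pos: [0.3147, 0.4097, 0.2996]
orientation: [-180.0, -0.0, 8.1]
force: [0.8, -0.5, 1.0]
opening: 0.053
gripper_force: 0.0
```

>>> {"fn": "carry_out", "kwargs": {"deltas": [[[0.2,1.0,0,0,0],[0.2,1.0,0,0,0],[0.2,1.0,0,0,0],[0.2,1.0,0,0,0],[0.2,1.0,0,0,0]]]}}

```text
clock: 2.9
tool_pos: [0.3825, 0.2149, 0.2995]
orientation: [-180.0, -0.1, 7.8]
force: [-0.5, 0.3, 0.8]
opening: 0.0441
gripper_force: 0.0
```

>>> {"fn": "carry_out", "kwargs": {"deltas": [[[0.2,1.0,0,0,0],[0.2,1.0,0,0,0],[0.2,1.0,0,0,0],[0.2,1.0,0,0,0],[0.2,1.0,0,0,0]]]}}

```text
clock: 3.4
tool_pos: [0.45, 0.0223, 0.2987]
orientation: [180.0, 0.0, 7.7]
force: [0.5, -0.3, -0.4]
opening: 0.0441
gripper_force: 0.0
```

>>> {"fn": "carry_out", "kwargs": {"deltas": [[[0.2,1.0,0,0,0],[0.2,1.0,0,0,0],[0.2,1.0,0,0,0],[0.2,1.0,0,0,0],[0.2,1.0,0,0,0]]]}}

```text
clock: 3.9
tool_pos: [0.5176, -0.1698, 0.2975]
orientation: [180.0, 0.1, 7.7]
force: [0.2, -0.4, -0.7]
opening: 0.0439
gripper_force: 0.0
```

>>> {"fn": "carry_out", "kwargs": {"deltas": [[[-0.02,0.36,0.6,0,0],[-0.02,0.36,0.6,0,0],[-0.02,0.36,0.6,0,0],[-0.02,0.36,0.6,0,0],[-0.02,0.36,0.6,0,0]]]}}

```text
clock: 4.4
tool_pos: [0.5227, -0.2376, 0.1784]
orientation: [180.0, 0.1, 8.0]
force: [-0.3, 0.2, 0.5]
opening: 0.0437
gripper_force: 0.0
```

```bash
python3 - <<'E'
from h import *
o=ctrl.get_obs(); print(o["tool_pos"],o["orientation"],o["force"])
im=[]
for n in("side","top"):
    v=ctrl.snapshot(n); p=proj(v,o["tool_pos"])[0]; q=proj(v,[[.524,-.242,.139],[.524,-.242,.111]]); print(p,q)
    x,y=q[0].astype(int); k=8
    g=cv2.resize(v["color"][y-36:y+36,x-24:x+24,::-1],None,fx=k,fy=k,interpolation=cv2.INTER_CUBIC)
    for P in(p,*q): cv2.circle(g,tuple(((P-[x-24,y-36]+.5)*k).astype(int).tolist()),4,(0,255,0),1)
    im.append(g)
cv2.imwrite("pics/g1.png",np.hstack(im))
E
```

```text
[ 0.5227346  -0.23755691  0.17835382] [1.79999859e+02 8.19121798e-02 7.97042114e+00] [-0.29930807  0.16918582  0.51246101]
[324.86005247 235.70422041] [[325.47098154 247.39177649]
 [324.78353681 254.61787344]]
[354.91268903 199.02687148] [[353.40370372 201.98760787]
 [351.06158863 204.34325416]]
```

View pics/g1.png

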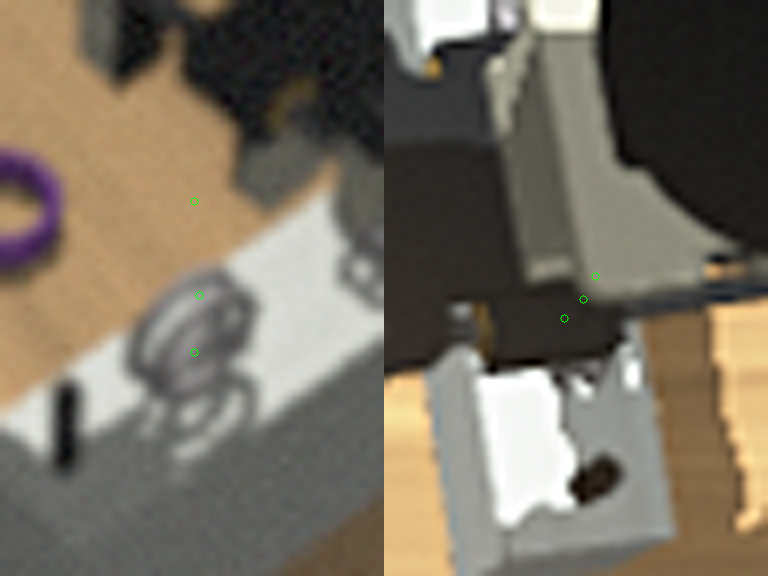

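The side view shows the coil at crop (192,330), about 1 px from the prediction, and the fingers straddle its line. I'll descend and check the force.

>>> {"fn": "carry_out", "kwargs": {"deltas": [[[0.01,0.02,0.1,0,0],[0.01,0.02,0.2,0,0],[0.01,0.02,0.28,0,0],[0.01,0.02,0.32,0,0],[0.01,0.02,0.32,0,0]]]}}

```text
clock: 5.0
tool_pos: [0.5256, -0.2408, 0.1151]
orientation: [180.0, -0.0, 8.0]
force: [-0.2, 0.6, -0.7]
opening: 0.0438
gripper_force: 0.0
```

```bash
python3 - <<'E'
from h import *
o=ctrl.get_obs(); print(o["tool_pos"],o["orientation"],o["force"])
im=[]
for n in("side","top"):
    v=ctrl.snapshot(n); p=proj(v,[o["tool_pos"]]+[o["tool_pos"]+np.array([.139,-.99,0])*d for d in(-.022,.022)])
    x,y=p[0].astype(int); k=8
    g=cv2.resize(v["color"][y-36:y+36,x-24:x+24,::-1],None,fx=k,fy=k,interpolation=cv2.INTER_CUBIC)
    for P in p: cv2.circle(g,tuple(((P-[x-24,y-36]+.5)*k).astype(int).tolist()),4,(0,255,0),1)
    im.append(g)
cv2.imwrite("pics/g2.png",np.hstack(im))
E
```

```text
[ 0.52558728 -0.24081828  0.11510253] [ 1.79992917e+02 -2.88287041e-02  8.04684472e+00] [-0.22250586  0.62241523 -0.68335387]
```

View pics/g2.png

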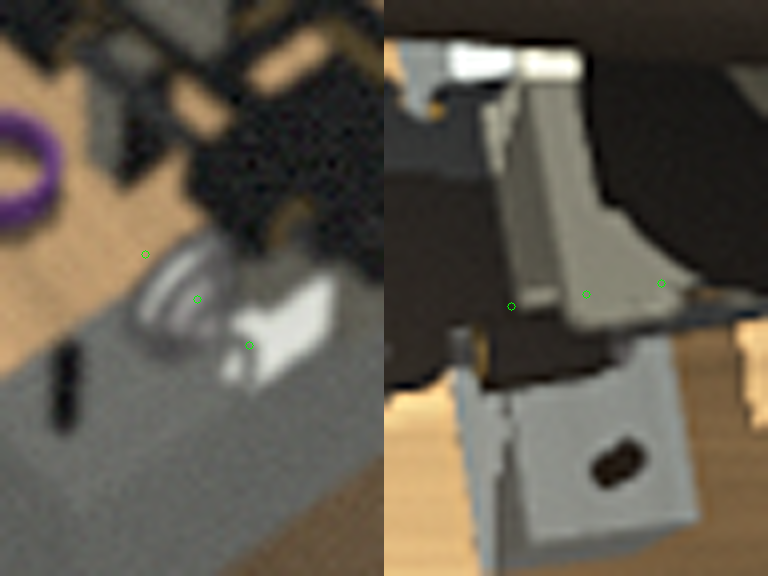

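>>> {"fn": "carry_out", "kwargs": {"deltas": [[[0,0,0.02,0,-0.4],[0,0,0.02,0,-0.7],[0,0,0.02,0,-1],[0,0,0.02,0,-1],[0,0,0.02,0,-1]]]}}

```text
clock: 5.6
tool_pos: [0.5253, -0.2416, 0.1108]
orientation: [180.0, -0.0, 8.0]
force: [0.3, -0.3, -0.6]
opening: 0.0093
gripper_force: 0.0
```

>>> {"fn": "carry_out", "kwargs": {"deltas": [[[0,0,0,0,-1],[0,0,0,0,-1],[0,0,0,0,-1]]]}}

```text
clock: 5.9
tool_pos: [0.5252, -0.2416, 0.1106]
orientation: [180.0, 0.0, 8.0]
force: [0.1, 0.0, -0.1]
opening: 0.0007
gripper_force: 0.0
```

Gripper closed on nothing, so the picture and the TCP disagree. I'll take one wider look.

```bash
python3 - <<'E'
from h import *
o=ctrl.get_obs(); print(o["tool_pos"],o["orientation"])
v=ctrl.snapshot("side"); w=ctrl.snapshot("top")
T=o["tool_pos"]; p=proj(v,[T+[0,0,d] for d in(0,.019,.066,.1)])
x,y=p[0].astype(int);y-=15; k=7
g=cv2.resize(v["color"][y-40:y+40,x-57:x+57,::-1],None,fx=k,fy=k,interpolation=cv2.INTER_CUBIC)[:,:798]
for P in p: cv2.circle(g,tuple(((P-[x-57,y-40]+.5)*k).astype(int).tolist()),4,(0,255,0),1)
cv2.imwrite("pics/g3.png",g)
E
```

```text
[ 0.52521948 -0.24156392  0.11062954] [1.79998236e+02 1.55712925e-03 7.98721531e+00]
```

View pics/g3.png

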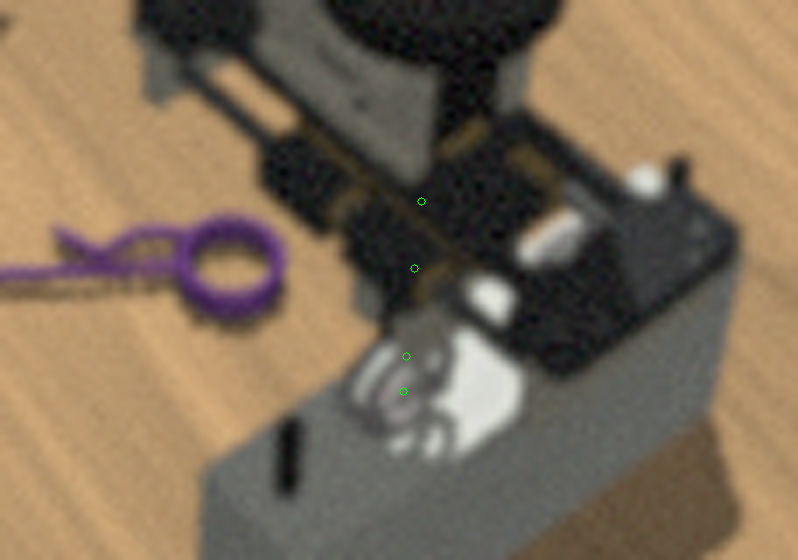

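>>> {"fn": "carry_out", "kwargs": {"deltas": [[[0,0,0,0,0],[0,0,0,0,0],[0,0,0,0,0],[0,0,0,0,0],[0,0,0,0,0]]]}}

```text
clock: 6.5
tool_pos: [0.5252, -0.2415, 0.1107]
orientation: [180.0, -0.0, 8.0]
force: [-0.8, 0.4, 0.8]
opening: 0.0349
gripper_force: 0.0
```

>>> {"fn": "carry_out", "kwargs": {"deltas": [[[0,0,0.02,0,0],[0,0,0.04,0,0],[0,0,0.05,0,0],[0,0,0.05,0,0],[0,0,0.05,0,0]]]}}

```text
clock: 7.0
tool_pos: [0.5252, -0.2415, 0.1005]
orientation: [180.0, 0.0, 8.0]
force: [0.8, 0.4, 0.1]
opening: 0.0438
gripper_force: 0.0
```

>>> {"fn": "carry_out", "kwargs": {"deltas": [[[0,0,0.01,0,0],[0,0,0.02,0,0],[0,0,0.03,0,0],[0,0,0.03,0,0]]]}}

```text
clock: 7.4
tool_pos: [0.525, -0.2415, 0.0942]
orientation: [-180.0, 0.0, 8.0]
force: [-0.4, 0.3, 0.2]
opening: 0.0438
gripper_force: 0.0
```

>>> {"fn": "carry_out", "kwargs": {"deltas": [[[0,0,0.01,0,0],[0,0,0.02,0,0],[0,0,0.02,0,0]]]}}

```text
clock: 7.7
tool_pos: [0.525, -0.2414, 0.0903]
orientation: [-180.0, 0.0, 8.0]
force: [-0.5, -0.6, 0.1]
opening: 0.0437
gripper_force: 0.0
```

>>> {"fn": "carry_out", "kwargs": {"deltas": [[[0,0,0.01,0,0],[0,0,0.02,0,0],[0,0,0.02,0,0]]]}}

```text
clock: 8.0
tool_pos: [0.525, -0.2415, 0.0863]
orientation: [-180.0, 0.0, 8.0]
force: [0.4, -0.1, 0.2]
opening: 0.0435
gripper_force: 0.0
```

>>> {"fn": "carry_out", "kwargs": {"deltas": [[[0,0,0,0,-1],[0,0,0,0,-1],[0,0,0,0,-1],[0,0,0,0,-1],[0,0,0,0,-1]]]}}

```text
clock: 8.5
tool_pos: [0.5252, -0.2415, 0.0867]
orientation: [-180.0, -0.0, 8.0]
force: [-0.2, 0.7, 0.2]
opening: 0.0148
gripper_force: 29.9
```

>>> {"fn": "carry_out", "kwargs": {"deltas": [[[0,0,0,0,-1],[0,0,0,0,-1]]]}}

```text
clock: 8.7
tool_pos: [0.5252, -0.2415, 0.0867]
orientation: [-180.0, -0.0, 8.0]
force: [-0.4, 0.4, 0.6]
opening: 0.0147
gripper_force: 29.9
```

Gripped: 14.7 mm opening at 30 N. The reported TCP sits ~30 mm below the real fingertips, so I'll use clip-coil = TCP + 30 mm in z, in the camera frame. Lifting.

>>> {"fn": "carry_out", "kwargs": {"deltas": [[[0,0,-0.1,0,-1],[0,0,-0.25,0,-1],[0,0,-0.45,0,-1],[0,0,-0.65,0,-1],[0,0,-0.82,0,-1]]]}}

```text
clock: 9.2
tool_pos: [0.5252, -0.2416, 0.2528]
orientation: [180.0, -0.1, 8.0]
force: [1.2, -0.8, -1.2]
opening: 0.0152
gripper_force: 30.0
```

>>> {"fn": "carry_out", "kwargs": {"deltas": [[[0,-0.1,0,0,-1],[0,-0.3,0,-0.01,-1],[0.1,-0.5,0,-0.02,-1],[0.1,-0.7,0,-0.024,-1],[0.2,-0.9,0,-0.024,-1]]]}}

```text
clock: 9.7
tool_pos: [0.5384, -0.0565, 0.251]
orientation: [-180.0, -0.0, 16.6]
force: [1.2, 0.1, -0.9]
opening: 0.0147
gripper_force: 30.0
```

>>> {"fn": "carry_out", "kwargs": {"deltas": [[[0.1,-0.22,0,0,-1],[0.2,-0.45,0,0,-1],[0.3,-0.68,0.1,0,-1],[0.36,-0.86,0.2,0,-1],[0.36,-0.86,0.2,0,-1]]]}}

```text
clock: 10.2
tool_pos: [0.5578, 0.1314, 0.2068]
orientation: [-180.0, 0.3, 16.8]
force: [-0.6, 0.4, -1.7]
opening: 0.0145
gripper_force: 30.0
```

```bash
python3 - <<'E'
from h import *
ctrl.snapshot("side")
o=ctrl.get_obs(); print(o["tool_pos"],o["orientation"],o["force"])
T=o["tool_pos"];im=[]
for n in("side","top"):
    v=ctrl.snapshot(n)
    for q in("clip_tip","clip","crest"): print(n,q,[(np.round(d["centre"],1).tolist(),round(d["p"],2)) for d in ctrl.spot_point(v,q)[:4]])
    P=proj(v,[T+[-.001,0,.0303],T+[-.001,0,-.0737],[.557,.1285,.102]]); print(P.round(1).tolist())
    k=8 ;x,y=P[1].astype(int)
    g=cv2.resize(v["color"][y-36:y+36,x-24:x+24,::-1],None,fx=k,fy=k,interpolation=cv2.INTER_CUBIC)
    for p in P: cv2.circle(g,tuple(((p-[x-24,y-36]+.5)*k).astype(int).tolist()),4,(0,255,0),1)
    im.append(g)
cv2.imwrite("pics/m1.png",np.hstack(im))
E
```

```text
[0.55837131 0.1296096  0.20836025] [179.9697667    0.22698648  16.81569096] [-0.43155877 -1.99959326 -1.20191224]
side clip_tip [([260.4, 239.5], 0.67), ([286.7, 295.3], 0.61), ([276.9, 348.9], 0.6), ([255.8, 153.5], 0.52)]
side clip [([249.1, 314.9], 0.66), ([266.0, 396.1], 0.66), ([249.9, 122.3], 0.62), ([300.0, 238.7], 0.59)]
side crest [([259.2, 161.6], 0.65)]
[[254.3, 122.7], [256.2, 152.8], [256.9, 161.8]]
top clip_tip [([386.8, 289.2], 0.81), ([341.3, 248.6], 0.66), ([185.9, 192.2], 0.65), ([270.6, 238.7], 0.61)]
top clip [([420.7, 316.3], 0.59), ([342.4, 297.2], 0.5), ([288.8, 197.5], 0.47)]
top crest [([191.1, 193.1], 0.67)]
[[176.2, 178.6], [187.6, 190.2], [191.1, 193.5]]
```

View pics/m1.png

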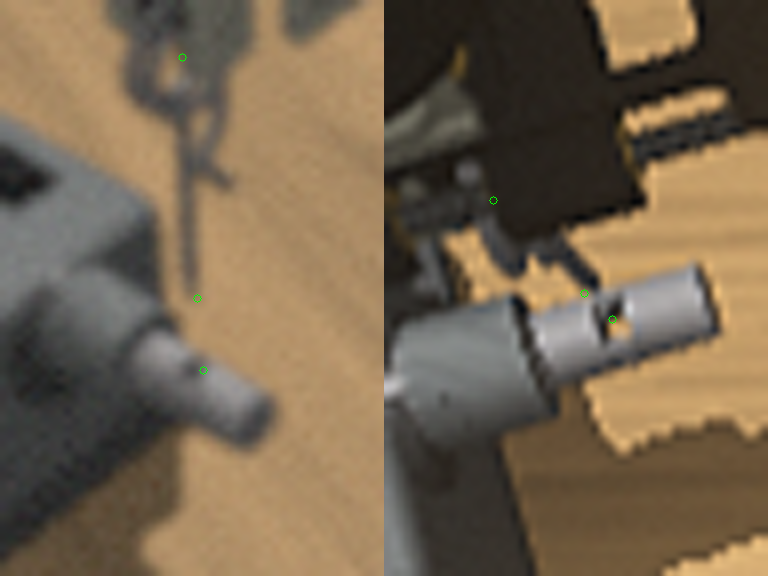

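Side: leg tip at crop (192,290), hole at (193,370). Top: tip (593,286), hole (609,316). So the tip is about 2.5 mm off along the spindle and ~39 mm above it. I'll correct that and descend to near contact.

>>> {"fn": "carry_out", "kwargs": {"deltas": [[[0,-0.013,0.04,0,-1],[0,-0.013,0.1,0,-1],[0,-0.013,0.14,0,-1],[0,-0.013,0.15,0,-1],[0,-0.013,0.15,0,-1]]]}}

```text
clock: 11.15
tool_pos: [0.5585, 0.13, 0.1798]
orientation: [180.0, 0.1, 16.6]
force: [0.1, 0.2, -2.0]
opening: 0.0148
gripper_force: 30.0
```

```bash
python3 - <<'E'
from h import *
ctrl.snapshot("side"); o=ctrl.get_obs(); print(o["tool_pos"],o["orientation"],o["force"])
T=o["tool_pos"];im=[]
for n in("side","top"):
    v=ctrl.snapshot(n)
    for q in("clip_tip","crest"): print(n,q,[(np.round(d["centre"],1).tolist(),round(d["p"],2)) for d in ctrl.spot_point(v,q)[:4]])
    P=proj(v,[T+[-.001,0,-.068],[.557,.1285,.102]]); print(P.round(1).tolist())
    k=14 ;x,y=P[1].astype(int)
    g=cv2.resize(v["color"][y-20:y+20,x-14:x+14,::-1],None,fx=k,fy=k,interpolation=cv2.INTER_CUBIC)
    for p in P: cv2.circle(g,tuple(((p-[x-14,y-20]+.5)*k).astype(int).tolist()),4,(0,255,0),1)
    im.append(g)
cv2.imwrite("pics/m2.png",np.hstack(im))
E
```

```text
[0.55884836 0.13015555 0.18039075] [1.79983594e+02 2.62740301e-02 1.66352517e+01] [ 0.16178762  0.11848769 -0.88894401]
side clip_tip [([276.7, 348.4], 0.84), ([287.6, 297.6], 0.78), ([256.1, 157.4], 0.63), ([262.4, 236.9], 0.59)]
side crest [([255.9, 162.2], 0.61), ([255.9, 159.0], 0.33)]
[[256.7, 158.6], [256.9, 161.8]]
top clip_tip [([344.4, 249.7], 0.69), ([265.6, 237.7], 0.68), ([190.8, 194.9], 0.64), ([387.7, 287.5], 0.56)]
top crest [([192.3, 191.3], 0.88), ([181.2, 182.7], 0.43)]
[[189.5, 192.1], [191.1, 193.5]]
```

View pics/m2.png

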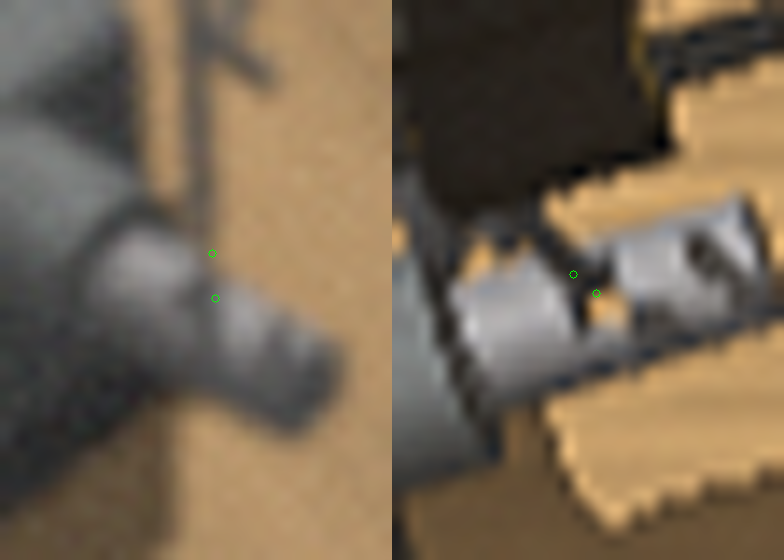

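Tip is ~10 mm above the spindle with the leg nearly over the hole. Side: leg column ~200, hole ~196. Top: leg end (578,270), hole (595,296). A ~1 mm correction, then feel down.

>>> {"fn": "carry_out", "kwargs": {"deltas": [[[-0.005,-0.005,0.01,0,-1],[-0.005,-0.005,0.02,0,-1],[-0.005,-0.005,0.03,0,-1],[-0.005,-0.005,0.04,0,-1]]]}}

```text
clock: 11.9
tool_pos: [0.5575, 0.1308, 0.1724]
orientation: [180.0, 0.0, 16.6]
force: [-0.3, -0.1, -0.9]
opening: 0.0149
gripper_force: 30.0
```

>>> {"fn": "carry_out", "kwargs": {"deltas": [[[0,0,0.01,0,-1],[0,0,0.02,0,-1],[0,0,0.02,0,-1]]]}}

```text
clock: 12.2
tool_pos: [0.5574, 0.1308, 0.1682]
orientation: [180.0, 0.0, 16.6]
force: [0.2, 0.2, -0.8]
opening: 0.0151
gripper_force: 30.0
```

>>> {"fn": "carry_out", "kwargs": {"deltas": [[[0,0,0.01,0,-1],[0,0,0.015,0,-1],[0,0,0.015,0,-1]]]}}

```text
clock: 12.5
tool_pos: [0.5575, 0.1308, 0.1654]
orientation: [180.0, 0.0, 16.6]
force: [-0.1, -0.4, -0.0]
opening: 0.0147
gripper_force: 30.0
```

>>> {"fn": "carry_out", "kwargs": {"deltas": [[[0,0,0.01,0,-1],[0,0,0.02,0,-1],[0,0,0.02,0,-1]]]}}

```text
clock: 12.8
tool_pos: [0.5574, 0.1308, 0.1613]
orientation: [180.0, 0.0, 16.6]
force: [-0.2, -0.8, -0.8]
opening: 0.015
gripper_force: 30.0
```

>>> {"fn": "carry_out", "kwargs": {"deltas": [[[0,0,0.01,0,-1],[0,0,0.02,0,-1],[0,0,0.02,0,-1]]]}}

```text
clock: 13.1
tool_pos: [0.5574, 0.1308, 0.1572]
orientation: [-180.0, 0.0, 16.6]
force: [-0.2, -0.2, -0.5]
opening: 0.0147
gripper_force: 30.0
```

>>> {"fn": "carry_out", "kwargs": {"deltas": [[[0,0,0.01,0,-1],[0,0,0.02,0,-1],[0,0,0.02,0,-1]]]}}

```text
clock: 13.4
tool_pos: [0.5574, 0.1308, 0.1532]
orientation: [180.0, 0.0, 16.6]
force: [-0.3, 0.2, -0.5]
opening: 0.015
gripper_force: 30.0
```

>>> {"fn": "carry_out", "kwargs": {"deltas": [[[0,0.006,0,0,-1],[0,0.012,0,0,-1],[0,0.012,0,0,-1]]]}}

```text
clock: 13.7
tool_pos: [0.5583, 0.1286, 0.1537]
orientation: [-180.0, -0.0, 16.6]
force: [-0.4, 0.9, -2.6]
opening: 0.0144
gripper_force: 30.0
```

>>> {"fn": "carry_out", "kwargs": {"deltas": [[[0,-0.01,0,0,-1],[0,-0.02,0,0,-1],[0,-0.024,0,0,-1],[0,-0.024,0,0,-1]]]}}

```text
clock: 14.1
tool_pos: [0.557, 0.1327, 0.1537]
orientation: [179.9, 0.0, 16.6]
force: [1.7, -3.8, -1.0]
opening: 0.0145
gripper_force: 30.0
```

In the hole: the wall is felt at both ends. Recentring along the spindle, then checking across.

>>> {"fn": "carry_out", "kwargs": {"deltas": [[[0,0.007,0,0,-1],[0,0.014,0,0,-1],[0.006,0.014,0,0,-1],[0.01,0.014,0,0,-1],[0.01,0.014,0,0,-1]]]}}

```text
clock: 14.6
tool_pos: [0.5598, 0.1313, 0.1536]
orientation: [-180.0, -0.0, 16.6]
force: [0.2, 0.1, -2.2]
opening: 0.015
gripper_force: 30.0
```

>>> {"fn": "carry_out", "kwargs": {"deltas": [[[-0.01,0,0,0,-1],[-0.02,0,0,0,-1],[-0.02,0,0,0,-1]]]}}

```text
clock: 14.9
tool_pos: [0.5562, 0.1302, 0.1539]
orientation: [-180.0, -0.1, 16.6]
force: [1.6, 0.1, -1.7]
opening: 0.0148
gripper_force: 30.0
```

>>> {"fn": "carry_out", "kwargs": {"deltas": [[[0.012,0,0,0,-1],[0.012,0,0.015,0,-1],[0.012,0,0.03,0,-1],[0.012,0,0.045,0,-1],[0.012,0,0.045,0,-1]]]}}

```text
clock: 15.4
tool_pos: [0.5576, 0.1303, 0.1438]
orientation: [180.0, 0.1, 16.6]
force: [0.1, -0.8, -1.6]
opening: 0.0153
gripper_force: 30.0
```

>>> {"fn": "carry_out", "kwargs": {"deltas": [[[0,0,0.015,0,-1],[0,0,0.03,0,-1],[0,0,0.04,0,-1],[0,0,0.04,0,-1]]]}}

```text
clock: 15.8
tool_pos: [0.5578, 0.1305, 0.1362]
orientation: [180.0, 0.0, 16.6]
force: [0.3, 0.5, -2.0]
opening: 0.0146
gripper_force: 30.0
```

>>> {"fn": "carry_out", "kwargs": {"deltas": [[[0,0,0.01,0,-1],[0,0,0.02,0,-1],[0,0,0.02,0,-1]]]}}

```text
clock: 16.1
tool_pos: [0.5579, 0.1305, 0.1323]
orientation: [180.0, 0.0, 16.6]
force: [0.1, 0.0, -0.9]
opening: 0.015
gripper_force: 30.0
```

>>> {"fn": "carry_out", "kwargs": {"deltas": [[[0,0,0.01,0,-1],[0,0,0.02,0,-1],[0,0,0.025,0,-1],[0,0,0.025,0,-1]]]}}

```text
clock: 16.5
tool_pos: [0.558, 0.1306, 0.1274]
orientation: [180.0, 0.0, 16.6]
force: [-0.2, -0.4, -0.8]
opening: 0.0148
gripper_force: 30.0
```

>>> {"fn": "carry_out", "kwargs": {"deltas": [[[0,0,0.01,0,-1],[0,0,0.02,0,-1],[0,0,0.02,0,-1]]]}}

```text
clock: 16.8
tool_pos: [0.5584, 0.1307, 0.1235]
orientation: [180.0, -0.0, 16.6]
force: [0.8, -0.2, -0.9]
opening: 0.0148
gripper_force: 30.0
```

>>> {"fn": "carry_out", "kwargs": {"deltas": [[[0,0,0.01,0,-1],[0,0,0.02,0,-1],[0,0,0.02,0,-1]]]}}

```text
clock: 17.1
tool_pos: [0.5593, 0.131, 0.1205]
orientation: [180.0, -0.1, 16.7]
force: [2.3, -0.6, 4.3]
opening: 0.0146
gripper_force: 30.0
```

>>> {"fn": "carry_out", "kwargs": {"deltas": [[[0,0,0.01,0,-1],[0,0,0.015,0,-1],[0,0,0.015,0,-1]]]}}

```text
clock: 17.4
tool_pos: [0.5596, 0.131, 0.1186]
orientation: [180.0, -0.2, 16.7]
force: [-0.2, 0.1, 9.3]
opening: 0.0146
gripper_force: 30.0
```

>>> {"fn": "carry_out", "kwargs": {"deltas": [[[0,0,0.01,0,-1],[0,0,0.015,0,-1],[0,0,0.015,0,-1]]]}}

```text
clock: 17.7
tool_pos: [0.5593, 0.131, 0.115]
orientation: [-180.0, -0.2, 16.7]
force: [3.0, 1.5, 2.2]
opening: 0.0149
gripper_force: 30.0
```

>>> {"fn": "carry_out", "kwargs": {"deltas": [[[0,0,0.01,0,-1],[0,0,0.015,0,-1],[0,0,0.015,0,-1]]]}}

```text
clock: 18.0
tool_pos: [0.5587, 0.1311, 0.1103]
orientation: [-180.0, -0.1, 16.6]
force: [5.0, 1.6, -3.5]
opening: 0.015
gripper_force: 30.0
```

>>> {"fn": "carry_out", "kwargs": {"deltas": [[[0,0,0.01,0,-1],[0,0,0.015,0,-1],[0,0,0.015,0,-1]]]}}

```text
clock: 18.3
tool_pos: [0.5583, 0.1309, 0.1072]
orientation: [-180.0, -0.0, 16.6]
force: [4.8, 1.7, -2.9]
opening: 0.0145
gripper_force: 30.0
```

>>> {"fn": "carry_out", "kwargs": {"deltas": [[[0,0,0.01,0,-1],[0,0,0.015,0,-1],[0,0,0.015,0,-1]]]}}

```text
clock: 18.6
tool_pos: [0.5582, 0.1307, 0.1041]
orientation: [-180.0, 0.0, 16.6]
force: [5.7, 2.1, -3.2]
opening: 0.0149
gripper_force: 30.0
```

Force peaked (~9 N) and turned to a pull, so the leg is snapping in. Continuing down to seat the coil.

>>> {"fn": "carry_out", "kwargs": {"deltas": [[[0,0,0.01,0,-1],[0,0,0.02,0,-1],[0,0,0.02,0,-1]]]}}

```text
clock: 18.9
tool_pos: [0.5575, 0.1304, 0.0998]
orientation: [-180.0, 0.1, 16.6]
force: [5.3, 1.3, -4.2]
opening: 0.015
gripper_force: 30.0
```

>>> {"fn": "carry_out", "kwargs": {"deltas": [[[0,0,0.01,0,-1],[0,0,0.015,0,-1],[0,0,0.015,0,-1]]]}}

```text
clock: 19.2
tool_pos: [0.5575, 0.1303, 0.0971]
orientation: [180.0, 0.1, 16.6]
force: [3.4, 0.7, -3.0]
opening: 0.0148
gripper_force: 30.0
```

>>> {"fn": "carry_out", "kwargs": {"deltas": [[[0,0,0.005,0,-1],[0,0,0.01,0,-1],[0,0,0.01,0,-1]]]}}

```text
clock: 19.5
tool_pos: [0.5574, 0.1303, 0.0953]
orientation: [180.0, 0.1, 16.6]
force: [1.8, 0.7, -2.2]
opening: 0.0147
gripper_force: 30.0
```

>>> {"fn": "carry_out", "kwargs": {"deltas": [[[0,0,0.005,0,-1],[0,0,0.01,0,-1],[0,0,0.01,0,-1]]]}}

```text
clock: 19.8
tool_pos: [0.5574, 0.1302, 0.0936]
orientation: [180.0, 0.1, 16.6]
force: [-2.0, -0.5, 2.1]
opening: 0.0147
gripper_force: 30.0
```

>>> {"fn": "carry_out", "kwargs": {"deltas": [[[0,0,0.005,0,-1],[0,0,0.01,0,-1],[0,0,0.01,0,-1]]]}}

```text
clock: 20.1
tool_pos: [0.5578, 0.1303, 0.0932]
orientation: [180.0, 0.0, 16.7]
force: [-6.4, -1.3, 14.0]
opening: 0.0146
gripper_force: 30.0
```

>>> {"fn": "carry_out", "kwargs": {"deltas": [[[0,0,0.005,0,-1],[0,0,0.01,0,-1],[0,0,0.01,0,-1]]]}}

```text
clock: 20.4
tool_pos: [0.5591, 0.1308, 0.0927]
orientation: [180.0, -0.2, 16.7]
force: [-7.2, -1.3, 21.2]
opening: 0.0149
gripper_force: 30.0
```

Seated: stiff contact at 0.093, as expected. Easing off and releasing.

>>> {"fn": "carry_out", "kwargs": {"deltas": [[[0,0,-0.01,0,-1],[0,0,-0.015,0,-1],[0,0,-0.015,0,-0.4],[0,0,-0.015,0,-0.2],[0,0,-0.015,0,-0.2]]]}}

```text
clock: 20.9
tool_pos: [0.5579, 0.1305, 0.0922]
orientation: [180.0, 0.0, 16.6]
force: [0.3, 0.0, 0.1]
opening: 0.0321
gripper_force: 0.0
```

>>> {"fn": "carry_out", "kwargs": {"deltas": [[[0,0,0,0,-0.1],[0,0,0,0,-0.1],[0,0,-0.03,0,-0.1],[0,0,-0.1,0,-0.1],[0,0,-0.2,0,-0.1]]]}}

```text
clock: 21.4
tool_pos: [0.5575, 0.1303, 0.1325]
orientation: [180.0, 0.1, 16.6]
force: [0.5, -0.2, -1.6]
opening: 0.0393
gripper_force: 0.0
```

>>> {"fn": "carry_out", "kwargs": {"deltas": [[[0,0,-0.25,0,-0.1],[0,0,-0.5,0,-0.1],[0,0,-0.5,0,-0.1],[0,0,-0.5,0,-0.1]]]}}

```text
clock: 21.8
tool_pos: [0.5587, 0.131, 0.2347]
orientation: [-179.9, -0.2, 16.6]
force: [0.6, -0.4, -1.3]
opening: 0.0394
gripper_force: 0.0
```

```bash
python3 - <<'E'
from h import *
print(ctrl.get_obs()["force"])
for n in("side","top"):
    v=ctrl.snapshot(n)
    for q in("clip","clip_tip","clip_waist","crest","motor"): print(n,q,[(np.round(d["centre"],1).tolist(),round(d["p"],2)) for d in ctrl.spot_point(v,q)[:5]])
    u=np.array([.289,-.957,0]); x=np.array([.957,.289,0]); h=np.array([.5575,.1295,.09])
    print("expect home coil,tip,waist",proj(v,[h+[0,0,.034],h+[0,0,-.07],h+[0,0,-.016]+x*.008]).round(1).tolist())
    print("coil if 8 mm up",proj(v,[h+[0,0,.042]]).round(1).tolist())
E
```

```text
[ 0.64613198 -0.3843662  -1.28652795]
side clip [([302.3, 236.7], 0.79), ([267.2, 396.4], 0.61), ([245.4, 314.8], 0.6)]
side clip_tip [([287.0, 294.3], 0.72), ([260.6, 239.8], 0.69), ([257.8, 180.7], 0.6), ([279.6, 348.2], 0.59)]
side clip_waist [([269.1, 308.7], 0.55), ([277.6, 372.5], 0.52)]
side crest [([258.1, 162.2], 0.92)]
side motor [([225.6, 167.2], 0.6)]
expect home coil,tip,waist [[256.5, 155.7], [258.2, 182.1], [259.2, 167.3]]
coil if 8 mm up [[256.3, 153.5]]
top clip [([290.2, 200.1], 0.67), ([342.4, 296.2], 0.58), ([421.0, 315.7], 0.55), ([190.2, 194.4], 0.45)]
top clip_tip [([386.1, 288.1], 0.85), ([267.5, 235.9], 0.7), ([344.0, 247.5], 0.56), ([196.7, 203.1], 0.43)]
top clip_waist [([406.4, 305.8], 0.56), ([347.1, 275.7], 0.52), ([274.3, 215.4], 0.38)]
top crest [([191.9, 193.2], 0.88)]
top motor [([154.4, 215.1], 0.91)]
expect home coil,tip,waist [[188.6, 191.2], [197.5, 200.2], [192.2, 192.7]]
coil if 8 mm up [[187.9, 190.4]]
```

```bash
python3 -c "
from plant import ctrl
print(ctrl.close_job())"
```

```text
the job is handed in; nothing more can be done
None
```

I pushed the longer R-clip through the spindle's cross-hole until it snapped under and seated, then released it and handed the job in at about 22 s. The push peaked at about 9 N riding over and 21 N at the final stop. I judged the fit from the force trace and the leg tip's position in the side camera, within about 1.5 px of home. The hand-in returned no verdict.

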